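Close and clamp the meal carrier

TASK

Close the grey meal carrier for transport: fold the plain flap fully down first, then the flap with the overlapping lip. With both flaps flat, screw the three captive clamp knobs clockwise until each is firmly against its end stop, the middle knob first and then the two outer ones in either order. Leave the crockery and other things around it where they are.

Things in the scene. Friction and masses are not known exactly. Their poses are not given: they have to be found in the camera images.
- carrier: grey fixed meal carrier, box 226 (x) x 310 (y) x 110 mm high; origin on the table, 7 mm behind (+x) the middle of its floor; z up, -x front (to the robot), +y left. Flaps hinged on its left and right rims. An aluminium rail along the front rim (x -122 to -72 mm, top 122 mm above the table) carries three captive knobs on upright axes at x -99, y 105, 0, -105 mm
- flap_plain (a joint): hinge angle of the plain flap, no lip; on the right (-y) rim; a grey panel 170 mm (carrier x) x 149 mm (hinge to free edge) x 10 mm; 0 = flat shut, grows as it opens upward, 1.57 = upright; the stiff hinge leaves it where it is let go, so it must be pushed all the way down
- flap_plain_hinge (a point): middle of that flap's hinge line, at its underside, 110 mm above the table; the flap's own axes match the carrier's when shut
- flap_plain_edge (a point): middle of that flap's free edge, on its upper/outer face; 149 mm from the hinge line and 10 mm above the underside
- flap_lip (a joint): hinge angle of the flap with a lip: a strip 130 x 36 x 4 mm on top of its free edge that reaches 19 mm past it and overlaps the other flap when shut; on the left (+y) rim; a grey panel 170 mm (carrier x) x 149 mm (hinge to free edge) x 10 mm; 0 = flat shut, grows as it opens upward, 1.57 = upright; the stiff hinge leaves it where it is let go, so it must be pushed all the way down
- flap_lip_hinge (a point): middle of that flap's hinge line, at its underside, 110 mm above the table; the flap's own axes match the carrier's when shut
- flap_lip_edge (a point): middle of that flap's free edge, on its upper/outer face; 149 mm from the hinge line and 10 mm above the underside
- knob_left (a joint): turn of the left (+y) captive clamp knob, rad, grows clockwise seen from above; it starts between 0.6 and 1.3; its end stop lies between 2.5 and 3.2, is unmarked, differs from knob to knob and must be felt; friction about 0.08 N m
- knob_left_grip (a point): grip point of that knob: on its axis, 31 mm above the rail; x axis along the grip bar and towards the clamp finger, z up. Black bar 42 long x 14 thick, 6 to 38 mm above the rail, on a round foot 38 wide, 8 thick; a flat steel finger, top 6 mm above the rail, reaches 52 mm from the axis and swings in over the flaps as the knob tightens
- knob_mid (a joint): turn of the middle captive clamp knob, rad, grows clockwise seen from above; it starts between 0.6 and 1.3; its end stop lies between 2.5 and 3.2, is unmarked, differs from knob to knob and must be felt; friction about 0.08 N m
- knob_mid_grip (a point): grip point of that knob: on its axis, 31 mm above the rail; x axis along the grip bar and towards the clamp finger, z up. Black bar 42 long x 14 thick, 6 to 38 mm above the rail, on a round foot 38 wide, 8 thick; a flat steel finger, top 6 mm above the rail, reaches 52 mm from the axis and swings in over the flaps as the knob tightens
- knob_right (a joint): turn of the right (-y) captive clamp knob, rad, grows clockwise seen from above; it starts between 0.6 and 1.3; its end stop lies between 2.5 and 3.2, is unmarked, differs from knob to knob and must be felt; friction about 0.08 N m
- knob_right_grip (a point): grip point of that knob: on its axis, 31 mm above the rail; x axis along the grip bar and towards the clamp finger, z up. Black bar 42 long x 14 thick, 6 to 38 mm above the rail, on a round foot 38 wide, 8 thick; a flat steel finger, top 6 mm above the rail, reaches 52 mm from the axis and swings in over the flaps as the knob tightens
- mug: bystander: white ceramic mug, 76 mm wide, 85 high; origin at the middle of its underside
- tea_tin: bystander: closed steel tin, 72 mm wide, 100 high; origin at the middle of its underside
- bowl: bystander: blue ceramic bowl, 110 mm wide, 50 high; origin at the middle of its underside
- sauce_jar: bystander: amber glass jar, 60 mm wide, 80 high; origin at the middle of its underside
- spoon: bystander: metal spoon lying flat on the table, origin at its middle

How it is judged:
On the way, in this order (a step that is already met when the one before it is completed fails the run):
1. the plain flap is flat shut while the lipped flap is still open (value of joint flap_plain below 0.05 rad and value of joint flap_lip above 0.3 rad), for 0.1 s.
2. both flaps are flat shut, before any knob is tight (value of joint each of flap_plain, flap_lip below 0.05 rad and value of joint knob_mid below 2.88 rad and value of joint knob_left below 2.68 rad and value of joint knob_right below 2.53 rad), for 0.1 s.
3. the middle knob is against its stop, before the outer ones (value of joint each of flap_plain, flap_lip below 0.05 rad and value of joint knob_mid above 2.88 rad and value of joint knob_left below 2.68 rad and value of joint knob_right below 2.53 rad), for 0.1 s.
4. all three knobs are against their stops (value of joint each of flap_plain, flap_lip below 0.05 rad and value of joint knob_mid above 2.88 rad and value of joint knob_left above 2.68 rad and value of joint knob_right above 2.53 rad), for 0.1 s.
At the end, for the whole second after the job is handed in: Both flaps are flat shut (within 0.05 rad, 3 degrees) and all three knobs are within 0.12 rad (7 degrees) of their end stops (all of step 4); the robot touches nothing.
It fails at once if the mug, tin, bowl, jar or spoon is shifted more than 40 mm (distance of any of mug, tea_tin, bowl, sauce_jar, spoon from where it was at the start of the episode above 0.04 m).
It also fails if it takes over 72 s, if anything falls off the work surface, if the arm or the gripper's body presses on something with over 40 N, if the wrist force passes 120 N, or if a joint passes its speed limit or range.

ROBOT

A 7-joint arm with a two-finger parallel gripper is mounted at the origin on the work surface. World frame = base frame: x ahead of the robot, y to its left, z up, the work surface at z = 0. Lengths are in m, angles in rad, forces in N, time in s.
With the tool pointing down it reaches from about 0.4 to 0.85 m from the base axis. Payload 10.4 kg.
Tool frame: the origin (TCP) lies between the finger pads; the fingertips stand manip.finger_overhang ahead of it and the grasp point (between the pads) lies 11 mm behind it (manip.finger_overhang is the distance from the TCP to the fingertips, in m); x points along the fingers, z is the direction in which the jaws open and shut, and the axes are right-handed (so a half turn about x gives the same grasp; the last joint's range is limited). The gripper opens to 85 mm and grips with 20 to 120 N. Pads are 22 mm wide; open, the fingers measure 114 mm over their backs; the gripper's body (76 mm by 85 mm) begins 54 mm behind the grasp point. The pads swing forward as they close: fully open they stand 13 mm farther back than shut.
Start: joints at [1.238, 0.332, -0.065, 1.46, 0.022, 1.35, -0.088], TCP at [0.191, -0.595, 0.239] pointing down, gripper open.
Joint ranges: [-2.6, 2.6], [-0.5, 2.12], [-1.47, 1.34], [0.16, 2.42], [-1.27, 4.41], [0.06, 2.06], [-2.6, 2.6]. Speed limits (rad/s): [2.22, 2.22, 2.79, 2.79, 3.14, 3.14, 3.14].

INTERFACE

Orientations are given as a unit quaternion [x, y, z, w].
In Python, from workcell import get_obs, camera, workorder, manip gives the robot as it stands. The module is installed in compiled form; this text tells all that it offers.
- The arm moves only by the tool play_rows, never from a script. Its argument "increments" is text: rows parted by semicolons, each of 4 numbers parted by spaces: the shift along the tool's x, y, z in m, then the turn about the tool's x in rad. A call has 1 to 20 rows; each row shifts and turns the pose as measured when the row begins, along the tool's axes as they then stand; what a row does not reach is not made up. A row lasts 1/10 s, in which the tool goes at most 50 mm and 8.59 degrees, less where a joint would pass 70% of its speed; a pose out of reach is approached as far as the arm can. A call is refused whole if a number of a shift passes 0.05 or a number of a turn 0.15, either way. A call with a gripper value outside its range is refused whole. "hand" is the gripper command: -1 is fully open, 1 is shut, values between are in proportion, set as the call begins (left out, the last holds). The fingers move at their own pace and stop on an object; "squeeze" is the grip in N (left out, the last holds). Time passes only in rows, so rows that do not move let the fingers close. It gives the time, the measured TCP pose, the force and the opening at its end, in the units of the state.
- get_obs(): the state, without advancing time (a new reading comes with each control period).
- camera(name): name is "scene" or "top" or "wrist"; returns a dict with "img" (400x640x3 uint8, blue, green, red), "fov_y" (degrees; the focal length in pixels is half the picture's height over the tangent of half this angle, whatever the lens; pixels are square), "cx", "cy" (the principal point, pixels), "R" (3x3) and "t" (3): a world point X has camera coordinates R X + t; the wrist camera has in their place "tool_from_camera" (4x4, takes a point from camera to tool coordinates, whose origin is the TCP and whose axes are the tool frame's). Camera axes: x right, y down, z forward; pixel columns grow to the right and rows downward; lengths in m; the calibration is good to about 2 mm. A picture is of the moment at which its call begins: read the wrist's pose just before it. There is no depth.
- workorder.hand_in(): hands the job in, once; it reports no verdict.
The state is a dict: "clock": time; "joint_pos": joint angles; "joint_velocities": joint speeds; "tau": joint torques, N m; "position": TCP position; "ee_rot": TCP orientation; "ft_force": force on the tool from outside, world axes, zero at the start; "torque": the same for the moment, N m; "grip_width": opening from 0.0 (shut) to 1.0 (fully open).
Only numpy, scipy, OpenCV 4.12 (cv2) and the standard library are available. Lean on these libraries where they do the work, as an engineer would, in place of code of your own. Each camera call takes 0.05 s, during which the arm holds its last target.

## Working session

There is one attempt and no reset: what is moved stays moved. The work goes in short steps, Python scripts to look and compute and a tool call to move; the robot and the scene stay as the last step left them, time stands still between calls to the robot, and variables do not carry over. Pictures are saved under pics/ and viewed, and the job is handed in when it is done.

Besides the shell and the picture viewer there is one more tool, called after "Request:" as name(argument=value, ...) on one line, values as JSON. play_rows: Moves the arm, as the interface text tells. Its arguments: {"type":"object","properties":{"increments":{"type":"string"},"hand":{"type":"number"},"squeeze":{"type":"number"}},"required":["increments"]}

```bash
mkdir -p pics
python3 - <<'E'
from workcell import get_obs,camera,manip
import cv2
o=get_obs(); print(o); print(manip.finger_overhang, dir(manip))
for n in ("scene","top","wrist"):
    c=camera(n); cv2.imwrite(f"pics/{n}0.png",c["img"]); print(n,{k:v for k,v in c.items() if k!="img"})
E
```

```text
{'clock': 0.0, 'joint_pos': array([ 1.23840908,  0.33283475, -0.06467305,  1.46095765,  0.0215954 ,
        1.34986637, -0.08850486]), 'joint_velocities': array([-0.00049194,  0.00057244, -0.00132434,  0.00073213, -0.0005373 ,
        0.00128859,  0.00121405]), 'tau': array([ 2.21500754e-04, -6.25436068e+01,  4.90813027e-02, -3.91606271e+01,
        1.63638534e-02,  9.64322680e-03, -1.11696056e-05]), 'position': array([ 0.19040737, -0.59491248,  0.23853123]), 'ee_rot': array([ 0.4171452 ,  0.57155451, -0.41661328,  0.57074399]), 'ft_force': array([-0.02390778,  0.13768925, -0.46704311]), 'torque': array([ 0.03012596, -0.03415202, -0.01714069]), 'grip_width': 0.9997272990495191}
0.008 ['MotionError', '__class__', '__delattr__', '__dict__', '__dir__', '__doc__', '__eq__', '__format__', '__ge__', '__getattribute__', '__getstate__', '__gt__', '__hash__', '__init__', '__init_subclass__', '__le__', '__lt__', '__module__', '__ne__', '__new__', '__reduce__', '__reduce_ex__', '__repr__', '__setattr__', '__sizeof__', '__str__', '__subclasshook__', '__weakref__', 'finger_overhang']
scene {'fov_
[... 310 characters left out ...]
cx': 322.53721571689204, 'cy': 194.43044064559203, 'R': array([[-0.01980851, -0.99976976, -0.00824926],
       [-0.99141547,  0.0207082 , -0.12909895],
       [ 0.12924006,  0.00562119, -0.9915974 ]]), 't': array([0.01193797, 0.57169295, 1.13057026])}
wrist {'fov_y': 69.70973740466493, 'cx': 319.82123495961326, 'cy': 198.58563360569744, 'tool_from_camera': array([[-2.16819753e-04, -2.68640190e-01,  9.63240573e-01,
        -1.35556972e-01],
       [-9.57744616e-05, -9.63240585e-01, -2.68640215e-01,
         6.89053790e-02],
       [ 9.99999972e-01, -1.50500352e-04,  1.83120716e-04,
         3.24209870e-04],
       [ 0.00000000e+00,  0.00000000e+00,  0.00000000e+00,
         1.00000000e+00]])}
```

View pics/scene0.png

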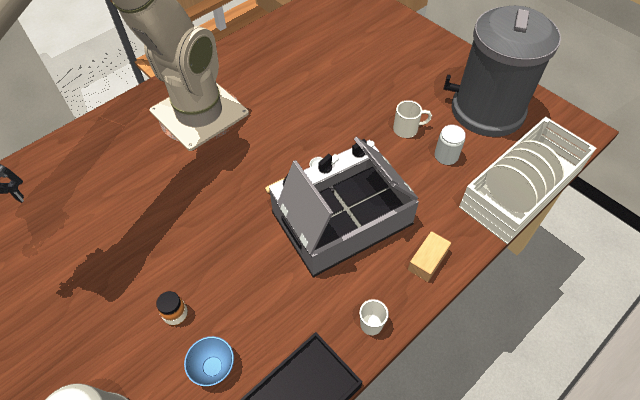

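View pics/top0.png

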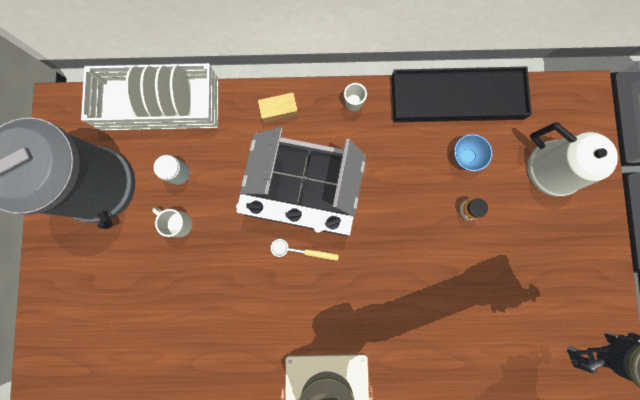

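View pics/wrist0.png

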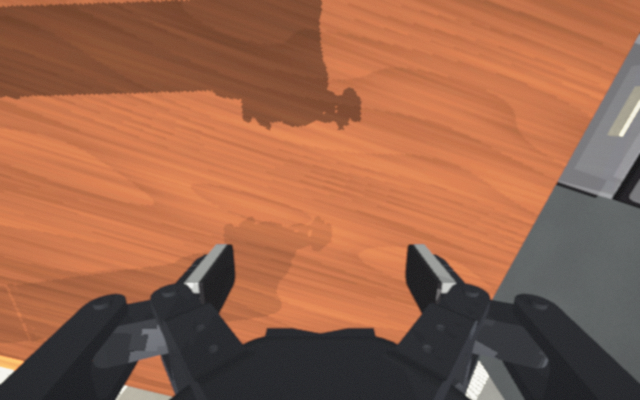

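Run:
```python
import cv2
a=cv2.imread("pics/top0.png")[120:245,230:375]; cv2.imwrite("pics/top0z.png",cv2.resize(a,None,fx=5,fy=4.8*5/5*1.0417*0+5 if 0 else 5,interpolation=cv2.INTER_CUBIC)[:600])
a=cv2.imread("pics/scene0.png")[130:280,260:430]; cv2.imwrite("pics/scene0z.png",cv2.resize(a,None,fx=4,fy=4,interpolation=cv2.INTER_CUBIC))
```

```text
(no output)
```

View pics/top0z.png

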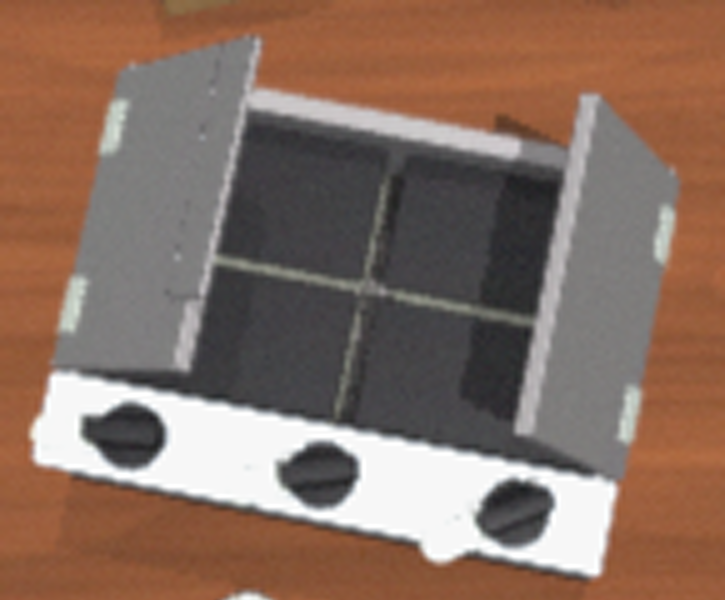

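View pics/scene0z.png

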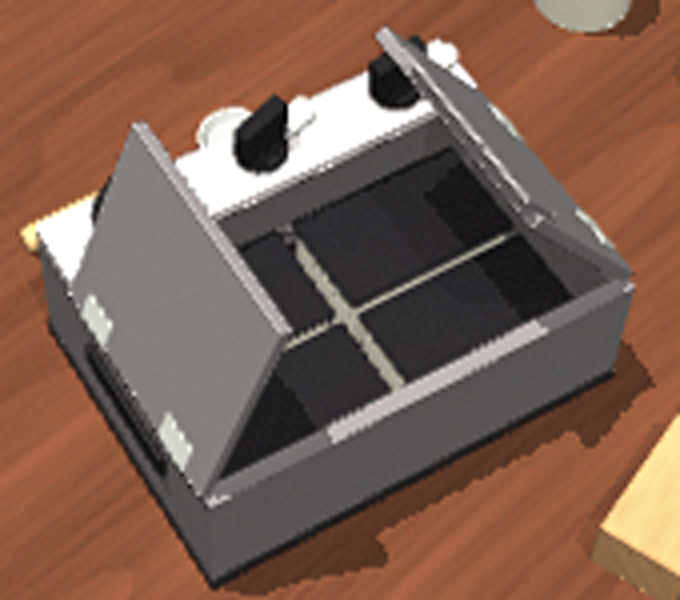

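```bash
cat > h.py <<'E'
import numpy as np, cv2
from scipy.optimize import least_squares
from scipy.spatial.transform import Rotation as Ro
def proj(c,X):
    f=200/np.tan(np.radians(c["fov_y"])/2); p=c["R"]@np.asarray(X)+c["t"]
    return np.array([c["cx"]+f*p[0]/p[2],c["cy"]+f*p[1]/p[2]])
def car(p,X):
    x,y,th=p[:3]; X=np.asarray(X); return np.array([x+np.cos(th)*X[0]-np.sin(th)*X[1], y+np.sin(th)*X[0]+np.cos(th)*X[1], X[2]])
def flap(s,a,fx,d,h):  # s=-1 plain, +1 lip ; hinge at y=s*0.155? point at distance d, height h
    # inward dir = -s y
    yy=s*HY-s*(d*np.cos(a)-h*np.sin(a)); zz=.110+d*np.sin(a)+h*np.cos(a)
    return np.array([fx,yy,zz])
HY=0.150
E
cat > fit.py <<'E'
from h import *
from workcell import camera
T=camera("top");S=camera("scene")
t=lambda u,v:np.array([230+u/5,120+v/5]); s=lambda u,v:np.array([260+u/4,130+v/4])
def res(p,full=False):
    r=[];nm=[]
    def add(c,X,px,n): r.append(proj(c,car(p,X))-px);nm.append(n)
    ap,al,fx0=p[3:6]
    for (X,px) in [((-.122,.155,.122),t(35,463)),((-.122,-.155,.122),t(600,577)),((-.072,.155,.122),t(52,371)),((-.072,-.155,.122),t(618,481))]: add(T,X,px,"rail")
    for (X,px) in [((.106,-.155,0),s(213,587)),((.106,.155,0),s(612,372)),((.106,-.155,.11),s(210,498)),((.106,.155,.11),s(632,285))]: add(S,X,px,"box")
    a,b=fx0,fx0+.170
    for X,px in [(flap(-1,ap,b,.149,.01),t(600,97)),(flap(-1,ap,a,.149,.01),t(533,432)),(flap(-1,ap,b,.149,0),t(582,95)),(flap(-1,ap,a,.149,0),t(517,430))]: add(T,X,px,"plT")
    for X,px in [(flap(-1,ap,a,.149,.01),s(138,125)),(flap(-1,ap,b,.149,.01),s(280,336))]: add(S,X,px,"plS")
    for X,px in [(flap(1,al,a,.149,.01),t(177,367)),(flap(1,al,b-.02,.168,.014),t(258,42))]: add(T,X,px,"lipT")
    if full:
        for n,q in zip(nm,r): print(n,q.round(2))
    return np.concatenate(r)
sol=least_squares(res,[.53,.03,-.2,1.2,.9,-.066],loss="soft_l1")
print(sol.x.round(4)); res(sol.x,True)
E
python3 fit.py
```

```text
[ 0.6025  0.0545 -0.2171  1.1982  0.9321 -0.0672]
rail [-0.66 -0.11]
rail [-0.14 -0.19]
rail [0.07 0.17]
rail [-0.23  0.59]
box [-0.25 -0.24]
box [-0.79  0.76]
box [-0.3   1.78]
box [ 0.46 -0.09]
plT [ 0.2  -1.68]
plT [0.08 0.19]
plT [-0.08 -1.6 ]
plT [-0.62 -0.03]
plS [-1.64 -0.4 ]
plS [ 0.27 -0.05]
lipT [ 0.2  -0.16]
lipT [-0.54  4.16]
```

```bash
cat > st.py <<'E'
from h import *
from workcell import get_obs
P=np.array([.6025,.0545,-.2171])
def show(targets=()):
    o=get_obs(); R=Ro.from_quat(o["ee_rot"]).as_matrix(); p=o["position"]
    print("t",round(o["clock"],2),"pos",p.round(4),"x",R[:,0].round(3),"y",R[:,1].round(3),"z",R[:,2].round(3))
    print("q",o["joint_pos"].round(3),"F",o["ft_force"].round(1),"M",o["torque"].round(2),"w",round(o["grip_width"],3))
    th=P[2]; c,s=np.cos(th),np.sin(th); d=p[:2]-P[:2]
    print("carrier frame pos",np.round([c*d[0]+s*d[1],-s*d[0]+c*d[1],p[2]],4),"tool z yaw in carrier",round(np.arctan2(R[1,2],R[0,2])-th,3))
    for X in targets:
        print("target car",X,"->tool shift",(R.T@(car(P,X)-p)).round(4))
    return o,R
E
python3 -c "
from st import *
show([(0.02,-.16,.35)])"
```

```text
t 0.25 pos [ 0.1905 -0.5951  0.2389] x [-0.     0.001 -1.   ] y [ 0.952  0.305 -0.   ] z [ 0.305 -0.952 -0.001]
q [ 1.238  0.333 -0.065  1.46   0.022  1.35  -0.089] F [-1.1  0.2 -0. ] M [ 0.04  0.01 -0.  ] w 1.003
carrier frame pos [-0.2624 -0.7231  0.2389] tool z yaw in carrier -1.044
target car (0.02, -0.16, 0.35) ->tool shift [-0.1108  0.5272 -0.3448]
```

Request:
play_rows(increments="-0.005 0 0 0.13;-0.005 0 0 0.13;-0.005 0 0 0.13;-0.005 0 0 0.137;0 0 0 0", hand=1, squeeze=60)

```text
clock: 0.75
position: [0.1902, -0.5947, 0.2585]
ee_rot: [0.556, 0.438, -0.555, 0.437]
ft_force: [0.4, 0.2, 0.4]
grip_width: 0.147
```

```bash
python3 -c "
from st import *
show([(0.02,-.195,.275)])"
```

```text
t 0.75 pos [ 0.1902 -0.5947  0.2585] x [-0.001  0.003 -1.   ] y [ 0.972 -0.234 -0.001] z [-0.234 -0.972 -0.002]
q [ 1.181  0.322  0.009  1.434 -0.003  1.388 -0.617] F [0.4 0.2 0.4] M [ 0.01  0.05 -0.02] w 0.147
carrier frame pos [-0.2628 -0.7227  0.2585] tool z yaw in carrier -1.59
target car (0.02, -0.195, 0.275) ->tool shift [-0.0156  0.2724 -0.5332]
```

Request:
play_rows(increments="-0.002 0.02 -0.038 0;-0.002 0.02 -0.038 0;-0.002 0.02 -0.038 0;-0.002 0.02 -0.038 0;-0.002 0.02 -0.038 0;-0.002 0.02 -0.038 0;-0.002 0.02 -0.038 0;-0.002 0.02 -0.038 0;0 0.02 -0.038 0;0 0.02 -0.038 0;0 0.02 -0.038 0;0 0.02 -0.038 0;0 0.02 -0.038 0;0 0 0 0")

```text
clock: 2.15
position: [0.558, -0.1482, 0.27]
ee_rot: [-0.541, -0.456, 0.542, -0.452]
ft_force: [-0.5, 0.5, -0.7]
grip_width: 0.001
```

```bash
python3 -c "
from st import *
show([(0.02,-.195,.275)])
from workcell import camera
for n in ('wrist','scene'): cv2.imwrite(f'pics/{n}1.png',camera(n)['img'])"
```

```text
t 2.15 pos [ 0.558  -0.1482  0.27  ] x [-0.004  0.003 -1.   ] y [ 0.985 -0.174 -0.005] z [-0.174 -0.985 -0.003]
q [ 0.521  0.244 -0.405  1.524  0.094  1.399 -1.635] F [-0.5  0.5 -0.7] M [ 0.02  0.03 -0.02] w 0.001
carrier frame pos [ 2.000e-04 -2.075e-01  2.700e-01] tool z yaw in carrier -1.529
target car (0.02, -0.195, 0.275) ->tool shift [-0.0051  0.0203 -0.0117]
```

View pics/scene1.png

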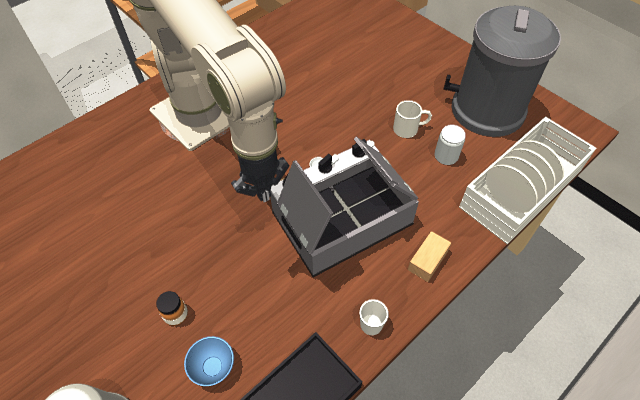

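View pics/wrist1.png

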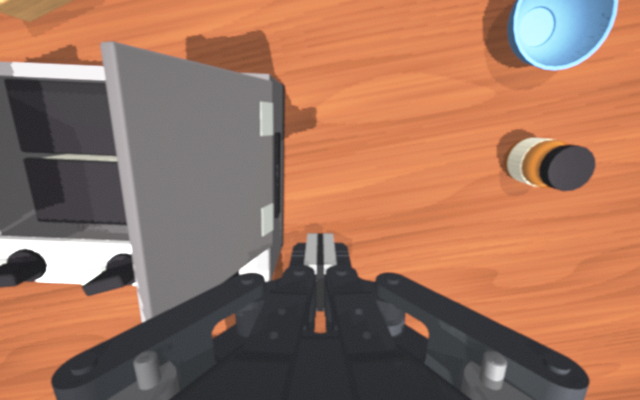

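Request:
play_rows(increments="0.02 0.01 0 0;0.017 0.01 0 0;0 0 -0.025 0;0 0 -0.025 0;0 0 -0.02 0;0.003 0 -0.015 0;0.005 0 -0.015 0;0 0 0 0")

```text
clock: 3.05
position: [0.5918, -0.0683, 0.2186]
ee_rot: [-0.541, -0.452, 0.548, -0.45]
ft_force: [-0.3, 0.2, -0.1]
grip_width: 0.004
```

```bash
python3 -c "
from st import *
show()
from workcell import camera
for n in ('scene',): cv2.imwrite(f'pics/{n}2.png',camera(n)['img'][100:300,220:440].repeat(3,0).repeat(3,1))"
```

```text
t 3.05 pos [ 0.5918 -0.0683  0.2186] x [-0.01  -0.004 -1.   ] y [ 0.982 -0.186 -0.009] z [-0.186 -0.982  0.006]
q [ 0.392  0.32  -0.441  1.544  0.143  1.319 -1.825] F [-0.3  0.2 -0.1] M [0.02 0.03 0.06] w 0.004
carrier frame pos [ 0.016  -0.1222  0.2186] tool z yaw in carrier -1.541
```

View pics/scene2.png

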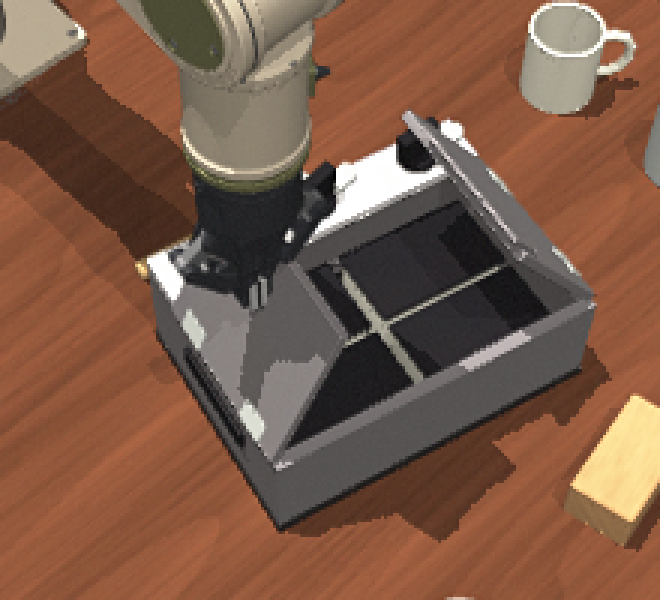

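Request:
play_rows(increments="0.006 0 -0.014 0;0.007 0 -0.014 0;0.01 0 -0.012 0;0.01 0 -0.01 0;0.012 0 -0.008 0;0.012 0 -0.007 0;0.012 0 -0.005 0;0.01 0 -0.003 0;0 0 0 0")

```text
clock: 4.0
position: [0.6051, 0.004, 0.131]
ee_rot: [-0.541, -0.451, 0.55, -0.449]
ft_force: [-0.3, -0.3, 0.1]
grip_width: -0.003
```

```bash
python3 -c "
from st import *
show()
from workcell import camera
for n in ('scene',): cv2.imwrite(f'pics/{n}3.png',camera(n)['img'][100:300,220:440].repeat(3,0).repeat(3,1))"
```

```text
t 4.0 pos [0.6051 0.004  0.131 ] x [-0.012 -0.007 -1.   ] y [ 0.982 -0.191 -0.01 ] z [-0.191 -0.982  0.009]
q [ 0.279  0.417 -0.46   1.616  0.202  1.168 -1.991] F [-0.3 -0.3  0.1] M [-0.05  0.06  0.03] w -0.003
carrier frame pos [ 0.0134 -0.0487  0.131 ] tool z yaw in carrier -1.546
```

View pics/scene3.png

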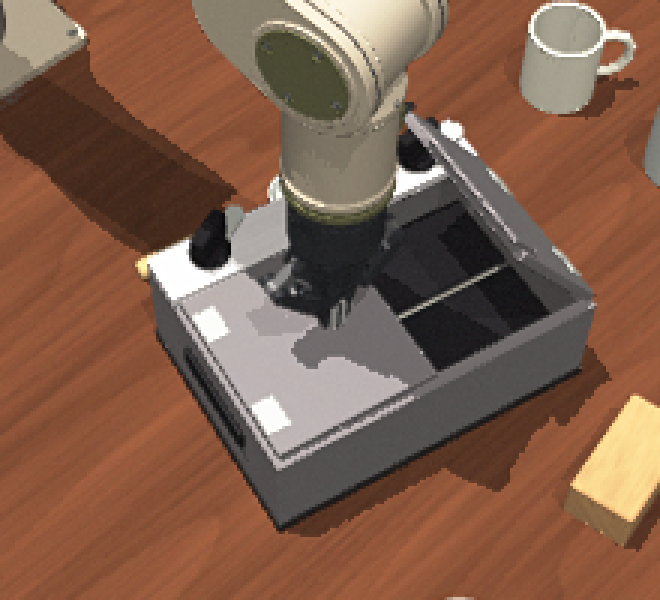

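Nearly shut (TCP z 0.131, tip 0.123; panel top when flat 0.120). Press down gently.

Request:
play_rows(increments="0.003 0 0 0;0.003 0 0 0;0.003 0 0 0;0.003 0 0 0")

```text
clock: 4.45
position: [0.6059, 0.0037, 0.1279]
ee_rot: [-0.542, -0.449, 0.55, -0.45]
ft_force: [-13.9, 0.4, 25.4]
grip_width: -0.002
```

Request:
play_rows(increments="0.006 0 0 0;0.006 0 0 0")

```text
clock: 4.65
position: [0.606, 0.0038, 0.1276]
ee_rot: [-0.543, -0.447, 0.55, -0.451]
ft_force: [-28.6, -1.7, 54.2]
grip_width: 0.002
```

Request:
play_rows(increments="-0.02 0 0 0;-0.03 0 0 0;-0.03 0 0 0;-0.04 0 0 0;-0.04 0 0 0;-0.03 0 0 0;0 0 0 0")

```text
clock: 5.35
position: [0.6062, 0.0038, 0.3304]
ee_rot: [-0.545, -0.444, 0.549, -0.452]
ft_force: [0.2, -0.3, -0.1]
grip_width: -0.003
```

```bash
python3 -c "
from st import *
show([(0.018,.22,.32)])
from workcell import camera
for n in ('wrist',): cv2.imwrite(f'pics/{n}4.png',camera(n)['img'])
for n in ('scene',): cv2.imwrite(f'pics/{n}4.png',camera(n)['img'][100:300,220:440].repeat(3,0).repeat(3,1))"
```

```text
t 5.35 pos [0.6062 0.0038 0.3304] x [ 0.002 -0.012 -1.   ] y [ 0.98  -0.197  0.004] z [-0.197 -0.98   0.011]
q [ 0.28   0.296 -0.474  1.344  0.146  1.533 -1.951] F [ 0.2 -0.3 -0.1] M [ 0.02  0.   -0.  ] w -0.003
carrier frame pos [ 0.0145 -0.0487  0.3304] tool z yaw in carrier -1.552
target car (0.018, 0.22, 0.32) ->tool shift [ 0.0073  0.0084 -0.2687]
```

View pics/scene4.png

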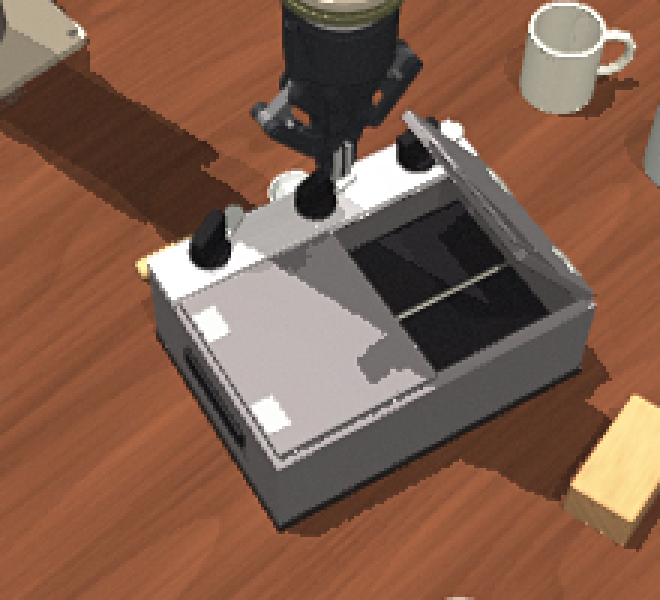

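View pics/wrist4.png

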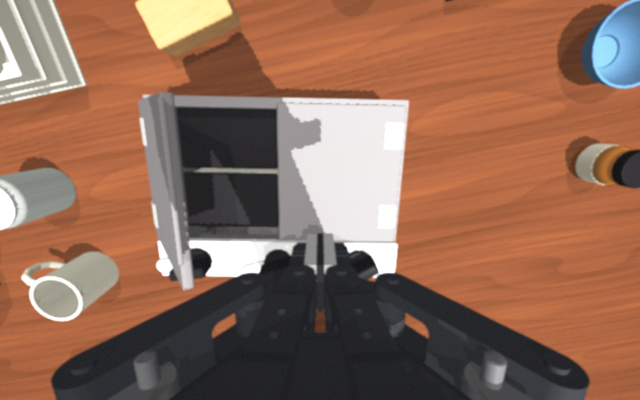

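Request:
play_rows(increments="0 0.002 -0.04 0;0 0.002 -0.04 0;0 0.002 -0.04 0;0 0 -0.04 0;0 0 -0.04 0;0.02 0 -0.01 0;0.04 0 0 0;0.03 0 0 0;0 0 0 0")

```text
clock: 6.35
position: [0.6494, 0.2101, 0.2138]
ee_rot: [-0.538, -0.447, 0.558, -0.447]
ft_force: [0.1, -0.1, 0.7]
grip_width: -0.001
```

```bash
python3 -c "
from st import *
show()
from workcell import camera
for n in ('wrist',): cv2.imwrite(f'pics/{n}5.png',camera(n)['img'])"
```

```text
t 6.35 pos [0.6494 0.2101 0.2138] x [-0.022 -0.019 -1.   ] y [ 0.979 -0.202 -0.018] z [-0.201 -0.979  0.023]
q [-0.039  0.545 -0.522  1.272  0.27   1.421 -2.318] F [ 0.1 -0.1  0.7] M [-0.02 -0.03  0.01] w -0.001
carrier frame pos [0.0122 0.162  0.2138] tool z yaw in carrier -1.556
```

View pics/wrist5.png

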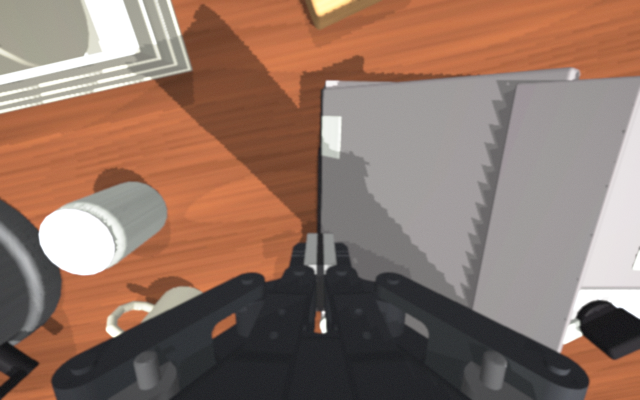

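Request:
play_rows(increments="0 0 0.02 0;0 0 0.02 0;0.005 0 0.012 0;0.006 0 0.012 0;0.008 0 0.012 0;0.01 0 0.01 0;0.01 0 0.008 0;0.012 0 0.007 0;0.012 0 0.005 0;0.01 0 0.003 0;0 0 0 0")

```text
clock: 7.5
position: [0.6265, 0.0982, 0.1439]
ee_rot: [-0.54, -0.447, 0.556, -0.447]
ft_force: [0.4, 0.6, 0.2]
grip_width: -0.004
```

```bash
python3 -c "
from st import *
show()
from workcell import camera
for n in ('scene',): cv2.imwrite(f'pics/{n}6.png',camera(n)['img'][100:300,220:440].repeat(3,0).repeat(3,1))"
```

```text
t 7.5 pos [0.6265 0.0982 0.1439] x [-0.017 -0.015 -1.   ] y [ 0.98  -0.201 -0.013] z [-0.201 -0.98   0.018]
q [ 0.144  0.479 -0.503  1.512  0.247  1.233 -2.17 ] F [0.4 0.6 0.2] M [0.02 0.02 0.01] w -0.004
carrier frame pos [0.014  0.0478 0.1439] tool z yaw in carrier -1.556
```

View pics/scene6.png

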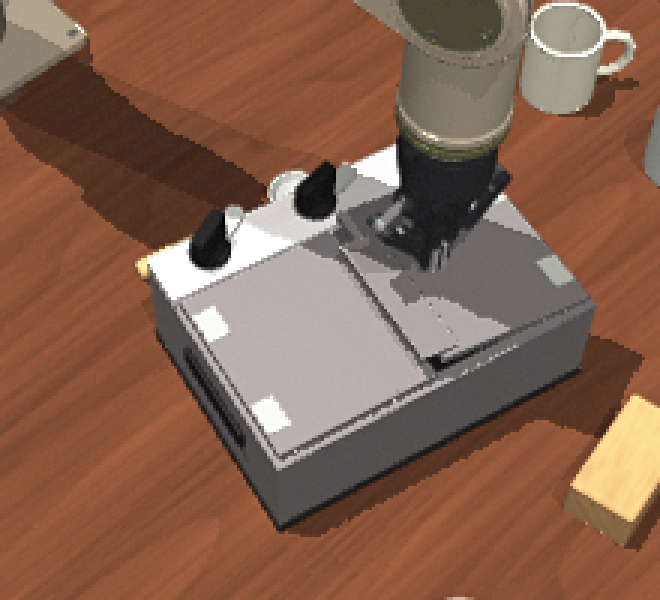

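Request:
play_rows(increments="0.008 0 0 0;0.006 0 0 0;0.004 0 0 0;0.006 0 0 0;0.006 0 0 0;0.006 0 0 0")

```text
clock: 8.15
position: [0.6276, 0.0994, 0.1277]
ee_rot: [-0.541, -0.443, 0.554, -0.451]
ft_force: [-24.6, -7.2, 47.8]
grip_width: -0.003
```

Request:
play_rows(increments="-0.02 0 0 0;-0.03 0 0 0;-0.03 -0.02 0.005 0;-0.04 -0.03 0.005 0;-0.03 -0.04 0.01 0;-0.02 -0.04 0.01 0;0 -0.04 0.01 0;0 -0.04 0.01 0;0 0 0 0")

```text
clock: 9.05
position: [0.4072, 0.0989, 0.3066]
ee_rot: [-0.542, -0.443, 0.552, -0.453]
ft_force: [-0.1, -0.3, -0.3]
grip_width: -0.001
```

```bash
python3 -c "
from st import *
import pickle
o,R=show()
from workcell import camera
c=camera('wrist'); cv2.imwrite('pics/wrist7.png',c['img']); pickle.dump((o,c),open('w7.pkl','wb'))
cv2.imwrite('pics/scene7.png',camera('scene')['img'][100:300,220:440].repeat(3,0).repeat(3,1))"
```

```text
t 9.05 pos [0.4072 0.0989 0.3066] x [-0.001 -0.02  -1.   ] y [ 0.98  -0.197  0.003] z [-0.197 -0.98   0.019]
q [ 0.269 -0.141 -0.559  1.819 -0.057  1.449 -2.048] F [-0.1 -0.3 -0.3] M [-0.04 -0.03 -0.02] w -0.001
carrier frame pos [-0.2003  0.0013  0.3066] tool z yaw in carrier -1.552
```

View pics/scene7.png

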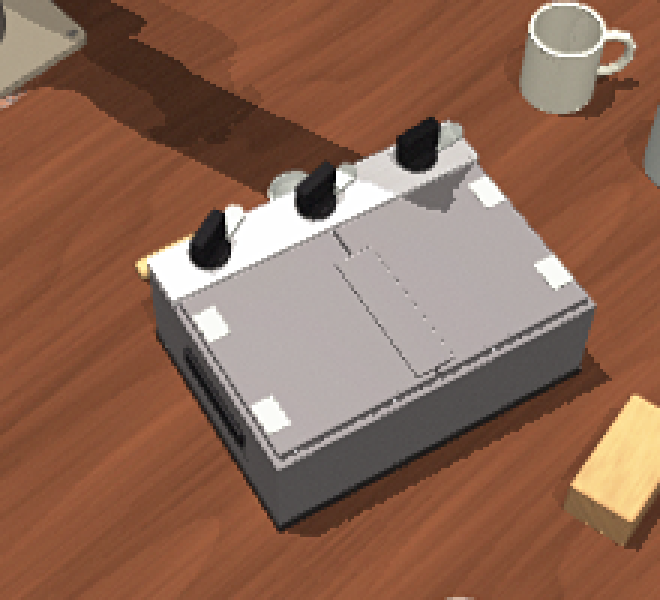

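View pics/wrist7.png

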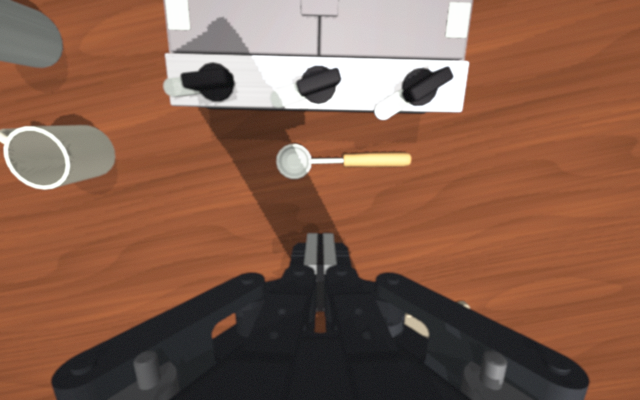

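```bash
python3 -c "
import cv2
a=cv2.imread('pics/wrist7.png')[40:130,150:485]; cv2.imwrite('pics/w7z.png',cv2.resize(a[:, :],None,fx=2.38,fy=2.38,interpolation=cv2.INTER_CUBIC))
import numpy as np
b=np.vstack([cv2.resize(a[10:80,x:x+110],None,fx=6,fy=2.8*1+0 if 0 else 6,interpolation=cv2.INTER_CUBIC)[:,:] for x in (0,)]); cv2.imwrite('pics/w7l.png',b)
for n,x in (('m',110),('r',215)): cv2.imwrite(f'pics/w7{n}.png',cv2.resize(a[10:80,x:x+110],None,fx=6,fy=6,interpolation=cv2.INTER_CUBIC))
"
```

```text
(no output)
```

View pics/w7l.png

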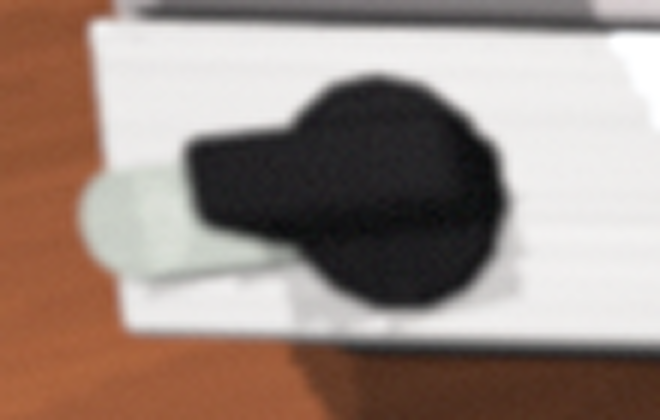

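View pics/w7m.png

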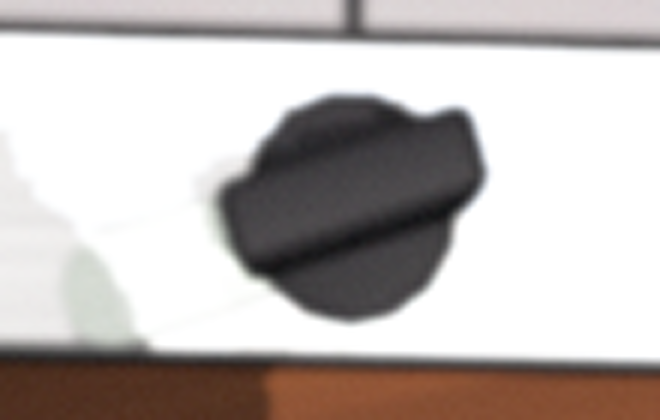

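View pics/w7r.png

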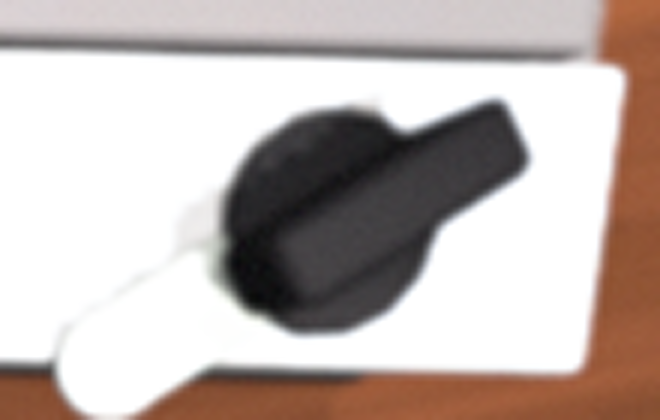

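```bash
cat > k.py <<'E'
from st import *
import pickle
o,c=pickle.load(open('w7.pkl','rb'))
Rt=Ro.from_quat(o["ee_rot"]).as_matrix(); f=200/np.tan(np.radians(c["fov_y"])/2); M=c["tool_from_camera"]
def back(px,z):
    d=np.array([(px[0]-c["cx"])/f,(px[1]-c["cy"])/f,1]); dw=Rt@(M[:3,:3]@d); ow=o["position"]+Rt@M[:3,3]
    return ow+dw*(z-ow[2])/dw[2]
th=P[2]
def tocar(w): d=w[:2]-P[:2]; return np.array([np.cos(th)*d[0]+np.sin(th)*d[1],-np.sin(th)*d[0]+np.cos(th)*d[1]])
for n,x0,foot,tip,b1,b2 in [("left",0,(392,192),(84,222),(190,185),None),("mid",110,(352,208),(85,310),(240,232),(473,142)),("right",215,(328,222),(85,390),(285,270),(515,130))]:
    g=lambda u:(150+x0+u[0]/6,50+u[1]/6)
    F=tocar(back(g(foot),.130));T=tocar(back(g(tip),.128)); v=T-F
    print(n,"foot",F.round(4),"tip",T.round(4),"ang",np.arctan2(v[1],v[0]).round(3),"knob",(np.pi-np.arctan2(v[1],v[0])).round(3),"len",np.hypot(*v).round(4), "tipvs nominal")
    if b2:
        A=tocar(back(g(b1),.160));B=tocar(back(g(b2),.160)); print("  bar",A.round(4),B.round(4),"mid",((A+B)/2).round(4),"ang",np.arctan2(*(A-B)[::-1]).round(3),np.hypot(*(A-B)).round(3))
for n,u,x0 in [("rail BL",(95,22),0),("rail FL",(128,330),0),("rail BR",(625,68),215),("rail FR",(583,372),215)]:
    print(n,tocar(back((150+x0+u[0]/6,50+u[1]/6),.122)).round(4))
E
python3 k.py
```

```text
left foot [-0.0973  0.1053] tip [-0.1029  0.1581] ang 1.677 knob 1.465 len 0.0531 tipvs nominal
mid foot [-0.0976  0.001 ] tip [-0.1148  0.0468] ang 1.93 knob 1.211 len 0.0489 tipvs nominal
  bar [-0.1047  0.0186] [-0.0912 -0.0168] mid [-0.0979  0.0009] ang 1.937 0.038
right foot [-0.0977 -0.1025] tip [-0.126  -0.0633] ang 2.196 knob 0.946 len 0.0484 tipvs nominal
  bar [-0.1081 -0.0863] [-0.0873 -0.1195] mid [-0.0977 -0.1029] ang 2.131 0.039
rail BL [-0.0708  0.1552]
rail FL [-0.12    0.1556]
rail BR [-0.0711 -0.1539]
rail FR [-0.1211 -0.1542]
```

Request:
play_rows(increments="0 0 0 -0.148;0 0 0 -0.148;0 0 0 -0.148;0 0 0 -0.148;0 0 0 -0.148;0 0 0 -0.148;0 0 0 -0.148;0 0 0 -0.148;0 0 0 -0.148;0 0 0 -0.148;0 0 0 -0.148;0 0 0 -0.148;0 0 0 -0.148;0 0 0 0", hand=0)

```text
clock: 10.55
position: [0.4248, 0.0997, 0.2979]
ee_rot: [-0.069, 0.71, 0.062, 0.698]
ft_force: [0.5, 0.7, 0.1]
grip_width: 0.499
```

```bash
sed -i 's/^P=.*/P=np.array([.6039,.0551,-.2171])/' st.py; python3 -c "
from st import *
show([(-.099,0,.200),(-.099,0,.142)])"
```

```text
t 10.55 pos [0.4248 0.0997 0.2979] x [-0.017 -0.011 -1.   ] y [-0.184  0.983 -0.008] z [ 0.983  0.184 -0.018]
q [ 0.14  -0.083 -0.445  1.796 -0.031  1.44  -0.114] F [0.5 0.7 0.1] M [ 0.   -0.02  0.01] w 0.499
carrier frame pos [-0.1845  0.005   0.2979] tool z yaw in carrier 0.402
target car (-0.099, 0, 0.2) ->tool shift [ 0.0967 -0.0373  0.0785]
target car (-0.099, 0, 0.142) ->tool shift [ 0.1547 -0.0369  0.0796]
```

Request:
play_rows(increments="0.024 -0.009 0.02 0.018;0.024 -0.009 0.02 0.018;0.024 -0.009 0.02 0;0.024 -0.009 0.018 0;0 0 0 0")

```text
clock: 11.05
position: [0.5127, 0.0752, 0.1954]
ee_rot: [-0.047, 0.712, 0.041, 0.7]
ft_force: [-0.1, 0.1, 0.3]
grip_width: 0.503
```

```bash
python3 -c "
from st import *
show([(-.099,0,.200),(-.099,0,.142)])
from workcell import camera
c=camera('wrist'); cv2.imwrite('pics/wrist8.png',c['img'])"
```

```text
t 11.05 pos [0.5127 0.0752 0.1954] x [-0.017 -0.009 -1.   ] y [-0.123  0.992 -0.007] z [ 0.992  0.123 -0.018]
q [ 0.147  0.17  -0.422  1.767  0.078  1.239 -0.173] F [-0.1  0.1  0.3] M [-0.04  0.01 -0.03] w 0.503
carrier frame pos [-0.0934 -0.      0.1954] tool z yaw in carrier 0.341
target car (-0.099, 0, 0.2) ->tool shift [-0.0045  0.0019 -0.0054]
target car (-0.099, 0, 0.142) ->tool shift [ 0.0535  0.0023 -0.0043]
```

View pics/wrist8.png

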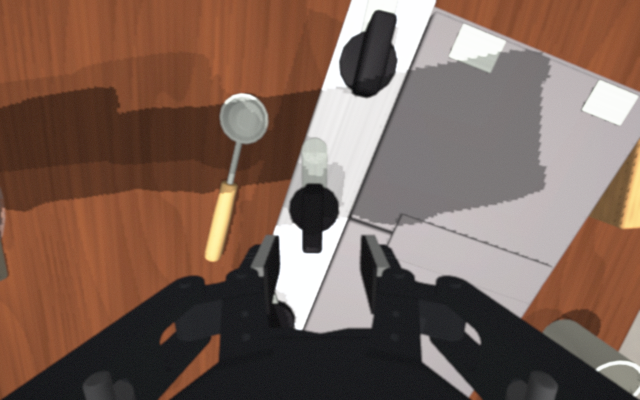

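Request:
play_rows(increments="0.01 0.002 -0.005 -0.01;0.02 0 0 0;0.022 0 0 0;0 0 0 0")

```text
clock: 11.5
position: [0.5059, 0.0796, 0.1453]
ee_rot: [-0.049, 0.71, 0.044, 0.701]
ft_force: [-0.5, -1.1, 0.6]
grip_width: 0.503
```

```bash
python3 -c "
from st import *
show([(-.099,0,.142)])"
```

```text
t 11.5 pos [0.5059 0.0796 0.1453] x [-0.012 -0.007 -1.   ] y [-0.131  0.991 -0.006] z [ 0.991  0.131 -0.013]
q [ 0.138  0.201 -0.426  1.844  0.095  1.129 -0.191] F [-0.5 -1.1  0.6] M [ 0.05  0.03 -0.01] w 0.503
carrier frame pos [-0.1009  0.0029  0.1453] tool z yaw in carrier 0.349
target car (-0.099, 0, 0.142) ->tool shift [ 0.0033 -0.0033  0.0009]
```

Close the jaws on the bar.

Request:
play_rows(increments="0.003 -0.003 0.001 0;0 0 0 0;0 0 0 0;0 0 0 0;0 0 0 0;0 0 0 0", hand=1, squeeze=80)

```text
clock: 12.1
position: [0.5069, 0.0771, 0.1443]
ee_rot: [-0.049, 0.709, 0.044, 0.702]
ft_force: [0.4, -0.4, -7.2]
grip_width: 0.144
```

```bash
python3 -c "
from st import *
show([(-.099,0,.142)])"
```

```text
t 12.1 pos [0.5069 0.0771 0.1443] x [-0.01  -0.007 -1.   ] y [-0.131  0.991 -0.006] z [ 0.991  0.13  -0.011]
q [ 0.141  0.202 -0.424  1.846  0.096  1.125 -0.187] F [ 0.4 -0.4 -7.2] M [ 0.14 -0.42  0.09] w 0.144
carrier frame pos [-0.0995  0.0006  0.1443] tool z yaw in carrier 0.348
target car (-0.099, 0, 0.142) ->tool shift [ 0.0023 -0.0007  0.0003]
```

Request:
play_rows(increments="0 0 0 0.14;0 0 0 0.14;0 0 0 0.14;0 0 0 0.14")

```text
clock: 12.5
position: [0.5067, 0.0771, 0.1443]
ee_rot: [0.153, 0.693, -0.16, 0.686]
ft_force: [-0.4, -0.7, -8.2]
grip_width: 0.145
```

```bash
python3 -c "
from st import *
show([(-.099,0,.142)])"
```

```text
t 12.5 pos [0.5067 0.0771 0.1443] x [-0.011 -0.007 -1.   ] y [ 0.432  0.902 -0.011] z [ 0.902 -0.432 -0.006]
q [ 0.09   0.196 -0.367  1.848  0.082  1.124 -0.754] F [-0.4 -0.7 -8.2] M [ 0.04 -0.37  0.11] w 0.145
carrier frame pos [-0.0997  0.0006  0.1443] tool z yaw in carrier -0.23
target car (-0.099, 0, 0.142) ->tool shift [ 0.0023 -0.0004  0.0008]
```

Turning cleanly, moment about z about 0.11. Continue.

Request:
play_rows(increments="0 0 0 0.14;0 0 0 0.14;0 0 0 0.14;0 0 0 0.14;0 0 0 0.14;0 0 0 0.14")

```text
clock: 13.1
position: [0.5065, 0.0773, 0.1443]
ee_rot: [0.43, 0.56, -0.439, 0.556]
ft_force: [-0.3, -0.3, -7.0]
grip_width: 0.146
```

```bash
python3 -c "
from st import *
show([(-.099,0,.142)])"
```

```text
t 13.1 pos [0.5065 0.0773 0.1443] x [-0.012 -0.007 -1.   ] y [ 0.969  0.246 -0.013] z [ 0.246 -0.969  0.004]
q [ 0.016  0.189 -0.285  1.852  0.063  1.123 -1.615] F [-0.3 -0.3 -7. ] M [ 0.04 -0.31  0.09] w 0.146
carrier frame pos [-0.0999  0.0006  0.1443] tool z yaw in carrier -1.105
target car (-0.099, 0, 0.142) ->tool shift [0.0023 0.0006 0.001 ]
```

Request:
play_rows(increments="0 0 0 0.08;0 0 0 0.08;0 0 0 0.05;0 0 0 0.05;0 0 0 0.05")

```text
clock: 13.6
position: [0.5064, 0.0774, 0.1443]
ee_rot: [-0.514, -0.481, 0.524, -0.479]
ft_force: [0.7, -0.6, -8.0]
grip_width: 0.142
```

```bash
python3 -c "
from st import *
show([(-.099,0,.142)])"
```

```text
t 13.6 pos [0.5064 0.0774 0.1443] x [-0.012 -0.007 -1.   ] y [ 0.997 -0.079 -0.012] z [-0.079 -0.997  0.008]
q [-0.012  0.187 -0.255  1.853  0.057  1.122 -1.937] F [ 0.7 -0.6 -8. ] M [ 0.05 -0.25  0.11] w 0.142
carrier frame pos [-0.1     0.0008  0.1443] tool z yaw in carrier -1.432
target car (-0.099, 0, 0.142) ->tool shift [0.0023 0.0009 0.0009]
```

Request:
play_rows(increments="0 0 0 0.05;0 0 0 0.05;0 0 0 0.05;0 0 0 0.05")

```text
clock: 14.0
position: [0.5064, 0.0775, 0.1443]
ee_rot: [-0.561, -0.424, 0.572, -0.423]
ft_force: [0.4, -1.1, -7.6]
grip_width: 0.148
```

```bash
python3 -c "
from st import *
show([(-.099,0,.142)])"
```

```text
t 14.0 pos [0.5064 0.0775 0.1443] x [-0.013 -0.007 -1.   ] y [ 0.959 -0.284 -0.01 ] z [-0.283 -0.959  0.011]
q [-0.029  0.186 -0.236  1.853  0.052  1.122 -2.143] F [ 0.4 -1.1 -7.6] M [ 0.13 -0.34  0.06] w 0.148
carrier frame pos [-0.1     0.0008  0.1443] tool z yaw in carrier -1.641
target car (-0.099, 0, 0.142) ->tool shift [0.0023 0.0011 0.0007]
```

Request:
play_rows(increments="0 0 0 0.05;0 0 0 0.05;0 0 0 0.05")

```text
clock: 14.3
position: [0.5064, 0.0776, 0.1443]
ee_rot: [-0.592, -0.378, 0.603, -0.378]
ft_force: [-0.3, -2.0, -6.8]
grip_width: 0.147
```

```bash
python3 -c "
from st import *
show([(-.099,0,.142)])
from workcell import camera
c=camera('wrist'); cv2.imwrite('pics/wrist9.png',c['img'])
cv2.imwrite('pics/scene9.png',camera('scene')['img'][100:300,220:440].repeat(3,0).repeat(3,1))
"
```

```text
t 14.3 pos [0.5064 0.0776 0.1443] x [-0.013 -0.008 -1.   ] y [ 0.904 -0.428 -0.008] z [-0.428 -0.904  0.013]
q [-0.041  0.185 -0.223  1.854  0.05   1.122 -2.296] F [-0.3 -2.  -6.8] M [-0.1  -0.25  1.96] w 0.147
carrier frame pos [-0.1     0.0009  0.1443] tool z yaw in carrier -1.796
target car (-0.099, 0, 0.142) ->tool shift [0.0023 0.0012 0.0006]
```

View pics/scene9.png

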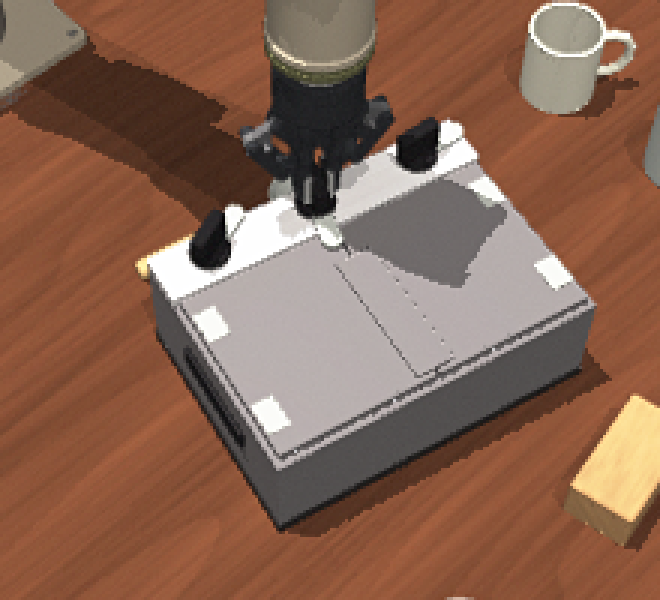

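View pics/wrist9.png

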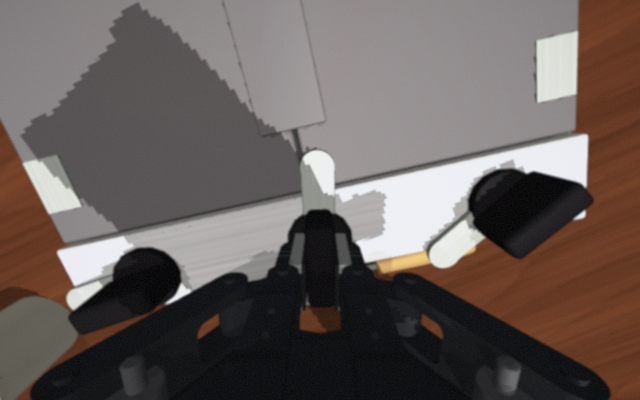

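Request:
play_rows(increments="0 0 0 0.05;0 0 0 0.06")

```text
clock: 14.6
position: [0.5051, 0.078, 0.1446]
ee_rot: [-0.609, -0.347, 0.622, -0.348]
ft_force: [-8.3, -1.1, 2.7]
grip_width: 0.15
```

```bash
python3 -c "
from st import *
show([(-.099,0,.142)])"
```

```text
t 14.6 pos [0.5051 0.078  0.1446] x [-0.015 -0.01  -1.   ] y [ 0.856 -0.517 -0.008] z [-0.517 -0.856  0.016]
q [-0.051  0.184 -0.215  1.854  0.049  1.126 -2.398] F [-8.3 -1.1  2.7] M [0.18 1.82 1.94] w 0.15
carrier frame pos [-0.1014  0.0011  0.1446] tool z yaw in carrier -1.897
target car (-0.099, 0, 0.142) ->tool shift [0.0026 0.0027 0.0002]
```

Request:
play_rows(increments="0 0 0 0;0 0 0 0;0 0 0 0;-0.03 0 0 0;-0.04 0 0 0;-0.04 0 0 0;-0.04 0 0 0;0 0 0 0", hand=0)

```text
clock: 15.4
position: [0.5091, 0.0797, 0.3041]
ee_rot: [-0.611, -0.349, 0.619, -0.35]
ft_force: [0.6, -0.0, -0.1]
grip_width: 0.499
```

```bash
python3 -c "
from st import *
import pickle
o,R=show()
from workcell import camera
c=camera('wrist'); cv2.imwrite('pics/wrist10.png',c['img']); pickle.dump((o,c),open('w10.pkl','wb'))
a=camera('top')['img'][120:245,230:375]; cv2.imwrite('pics/top10.png',cv2.resize(a,None,fx=4,fy=4,interpolation=cv2.INTER_CUBIC))"
```

```text
t 15.4 pos [0.5091 0.0797 0.3041] x [-0.009 -0.006 -1.   ] y [ 0.859 -0.512 -0.004] z [-0.512 -0.859  0.01 ]
q [-0.048  0.08  -0.211  1.627  0.021  1.446 -2.369] F [ 0.6 -0.  -0.1] M [ 0.   -0.02  0.02] w 0.499
carrier frame pos [-0.0978  0.0036  0.3041] tool z yaw in carrier -1.891
```

View pics/wrist10.png

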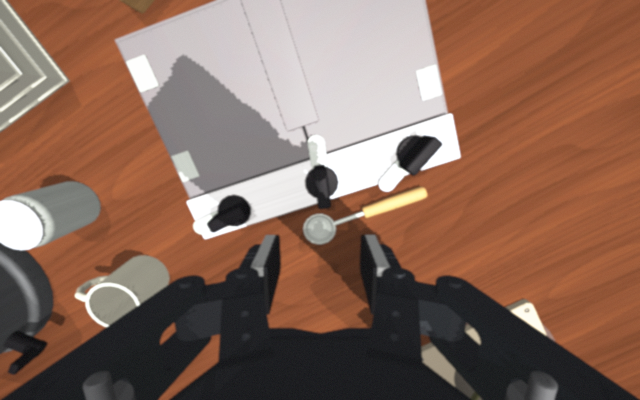

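```bash
cat > k2.py <<'E'
from st import *
import pickle,sys
o,c=pickle.load(open(sys.argv[1],'rb'))
Rt=Ro.from_quat(o["ee_rot"]).as_matrix(); f=200/np.tan(np.radians(c["fov_y"])/2); M=c["tool_from_camera"]
def back(px,z):
    d=np.array([(px[0]-c["cx"])/f,(px[1]-c["cy"])/f,1]); dw=Rt@(M[:3,:3]@d); ow=o["position"]+Rt@M[:3,3]
    w=ow+dw*(z-ow[2])/dw[2]; th=P[2]; d=w[:2]-P[:2]; return np.array([np.cos(th)*d[0]+np.sin(th)*d[1],-np.sin(th)*d[0]+np.cos(th)*d[1]])
E
cat > k3.py <<'E'
from k2 import *
a=[float(x) for x in sys.argv[2:]]
for i in range(0,len(a),4):
    F=back(a[i:i+2],.13);T=back(a[i+2:i+4],.128);v=T-F
    print("foot",F.round(4),"tip",T.round(4),"ang",np.arctan2(v[1],v[0]).round(3),"knob",(np.pi-np.arctan2(v[1],v[0])).round(3),"len",np.hypot(*v).round(4))
E
python3 k3.py w10.pkl 321.5 182.5 316 135 233.5 210 195 228 412 152 383 187
```

```text
foot [-0.0987  0.0006] tip [-0.0483 -0.0099] ang -0.206 knob 3.347 len 0.0514
foot [-0.0974  0.1048] tip [-0.1039  0.1562] ang 1.697 knob 1.445 len 0.0519
foot [-0.0976 -0.1021] tip [-0.1257 -0.0629] ang 2.192 knob 0.949 len 0.0483
```

```bash
python3 -c "
import cv2
a=cv2.imread('pics/wrist10.png')[110:250,180:350]; cv2.imwrite('pics/w10z.png',cv2.resize(a,None,fx=4,fy=4,interpolation=cv2.INTER_CUBIC))"
```

```text
(no output)
```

View pics/w10z.png

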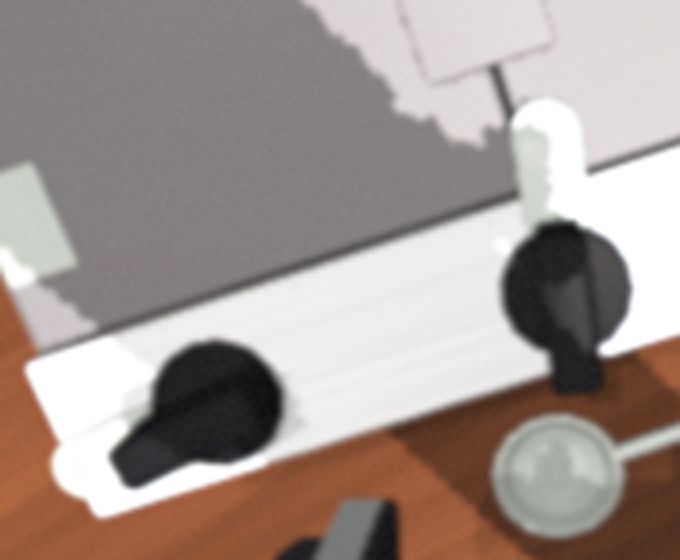

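Request:
play_rows(increments="0 0 0 -0.146;0 0 0 -0.146;0 0 0 -0.146;0 0 0 -0.146;0 0 0 -0.146;0 0 0 -0.146;0 0 0 -0.146;0 0 0 -0.146;0 0 0 -0.146;0 0 0 -0.146;0 0 0 -0.146;0 0 0 -0.146;0 0 0 -0.146;0 0 0 -0.1;0 0 0 0")

```text
clock: 17.0
position: [0.5016, 0.0768, 0.2788]
ee_rot: [0.014, 0.721, -0.022, 0.692]
ft_force: [-0.5, -0.4, -0.7]
grip_width: 0.5
```

```bash
python3 -c "
from st import *
show([(-.0985,.105,.200)])"
```

```text
t 17.0 pos [0.5016 0.0768 0.2788] x [-0.042 -0.01  -0.999] y [ 0.05   0.999 -0.013] z [ 0.998 -0.051 -0.041]
q [ 0.033  0.102 -0.295  1.659  0.029  1.429 -0.317] F [-0.5 -0.4 -0.7] M [-0.   -0.04 -0.05] w 0.5
carrier frame pos [-0.1046 -0.0009  0.2788] tool z yaw in carrier 0.166
target car (-0.0985, 0.105, 0.2) ->tool shift [0.0764 0.1044 0.0268]
```

Request:
play_rows(increments="0.018 0.026 0.007 0.02;0.018 0.026 0.007 0;0.018 0.026 0.007 0;0.018 0.024 0.006 0;0 0 0 0")

```text
clock: 17.5
position: [0.5328, 0.1771, 0.1979]
ee_rot: [0.027, 0.722, -0.037, 0.69]
ft_force: [-0.2, -1.1, -0.0]
grip_width: 0.498
```

```bash
python3 -c "
from st import *
show([(-.0985,.105,.200),(-.0985,.105,.1425)])
from workcell import camera
c=camera('wrist'); cv2.imwrite('pics/wrist11.png',c['img'])"
```

```text
t 17.5 pos [0.5328 0.1771 0.1979] x [-0.045 -0.012 -0.999] y [ 0.091  0.996 -0.016] z [ 0.995 -0.091 -0.044]
q [-0.099  0.277 -0.356  1.634  0.09   1.295 -0.562] F [-0.2 -1.1 -0. ] M [ 0.03 -0.08  0.01] w 0.498
carrier frame pos [-0.0958  0.1038  0.1979] tool z yaw in carrier 0.125
target car (-0.0985, 0.105, 0.2) ->tool shift [-0.002   0.0015 -0.0027]
target car (-0.0985, 0.105, 0.1425) ->tool shift [ 0.0554  0.0024 -0.0001]
```

View pics/wrist11.png

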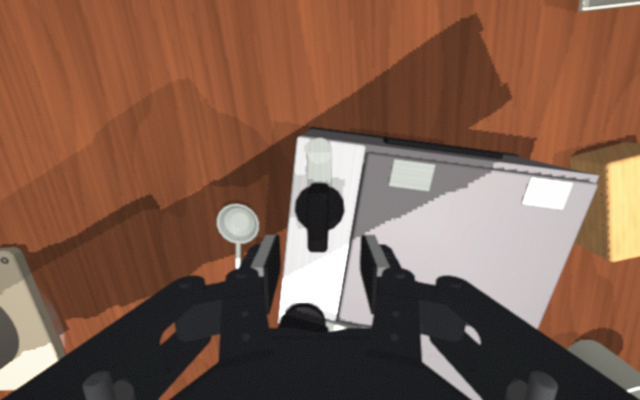

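Request:
play_rows(increments="0.02 0.001 0 0;0.02 0.001 0 0;0.012 0 0 0;0 0 0 0")

```text
clock: 17.95
position: [0.532, 0.1731, 0.147]
ee_rot: [0.031, 0.721, -0.042, 0.691]
ft_force: [0.0, -0.5, 0.4]
grip_width: 0.498
```

```bash
python3 -c "
from st import *
show([(-.0985,.105,.1425)])"
```

```text
t 17.95 pos [0.532  0.1731 0.147 ] x [-0.042 -0.013 -0.999] y [ 0.102  0.995 -0.017] z [ 0.994 -0.103 -0.041]
q [-0.1    0.314 -0.349  1.7    0.107  1.192 -0.581] F [ 0.  -0.5  0.4] M [ 0.02 -0.04  0.02] w 0.498
carrier frame pos [-0.0956  0.0997  0.147 ] tool z yaw in carrier 0.114
target car (-0.0985, 0.105, 0.1425) ->tool shift [ 0.0045  0.0056 -0.0021]
```

Request:
play_rows(increments="0.004 0.005 -0.002 0;0 0.001 0 0;0 0 0 0;0 0 0 0;0 0 0 0;0 0 0 0;0 0 0 0", hand=1)

```text
clock: 18.65
position: [0.5295, 0.1788, 0.1444]
ee_rot: [0.031, 0.721, -0.043, 0.691]
ft_force: [-1.4, -0.9, -6.5]
grip_width: 0.147
```

Request:
play_rows(increments="0 0 0 0.14;0 0 0 0.14;0 0 0 0.14;0 0 0 0.14;0 0 0 0.14;0 0 0 0.14")

```text
clock: 19.25
position: [0.5288, 0.1794, 0.1444]
ee_rot: [0.319, 0.636, -0.342, 0.613]
ft_force: [-1.5, 0.2, -5.7]
grip_width: 0.147
```

```bash
python3 -c "
from st import *
show([(-.0985,.105,.1425)])"
```

```text
t 19.25 pos [0.5288 0.1794 0.1444] x [-0.045 -0.013 -0.999] y [ 0.826  0.562 -0.044] z [ 0.562 -0.827 -0.014]
q [-0.207  0.304 -0.235  1.708  0.068  1.184 -1.435] F [-1.5  0.2 -5.7] M [ 0.22 -0.46  0.09] w 0.147
carrier frame pos [-0.1002  0.1052  0.1444] tool z yaw in carrier -0.757
target car (-0.0985, 0.105, 0.1425) ->tool shift [0.0018 0.0011 0.0014]
```

Request:
play_rows(increments="0 0 0 0.14;0 0 0 0.14;0 0 0 0.14;0 0 0 0.1;0 0 0 0.05;0 0 0 0.05")

```text
clock: 19.85
position: [0.5287, 0.1802, 0.1444]
ee_rot: [-0.499, -0.494, 0.528, -0.478]
ft_force: [-2.2, -1.3, -4.9]
grip_width: 0.143
```

```bash
python3 -c "
from st import *
show([(-.0985,.105,.1425)])"
```

```text
t 19.85 pos [0.5287 0.1802 0.1444] x [-0.045 -0.011 -0.999] y [ 0.998 -0.055 -0.045] z [-0.054 -0.998  0.014]
q [-0.279  0.298 -0.15   1.712  0.038  1.181 -2.064] F [-2.2 -1.3 -4.9] M [ 0.41 -0.6   0.08] w 0.143
carrier frame pos [-0.1004  0.106   0.1444] tool z yaw in carrier -1.408
target car (-0.0985, 0.105, 0.1425) ->tool shift [0.0018 0.0018 0.0013]
```

Request:
play_rows(increments="0 0 0 0.05;0 0 0 0.05;0 0 0 0.05;0 0 0 0.05")

```text
clock: 20.25
position: [0.5287, 0.1805, 0.1444]
ee_rot: [-0.546, -0.437, 0.576, -0.423]
ft_force: [-2.2, -1.4, -4.2]
grip_width: 0.147
```

```bash
python3 -c "
from st import *
show([(-.0985,.105,.1425)])"
```

```text
t 20.25 pos [0.5287 0.1805 0.1444] x [-0.046 -0.01  -0.999] y [ 0.965 -0.26  -0.041] z [-0.259 -0.966  0.021]
q [-0.301  0.297 -0.123  1.713  0.029  1.18  -2.265] F [-2.2 -1.4 -4.2] M [ 0.16 -0.47  1.58] w 0.147
carrier frame pos [-0.1004  0.1062  0.1444] tool z yaw in carrier -1.616
target car (-0.0985, 0.105, 0.1425) ->tool shift [0.0018 0.0021 0.0011]
```

Stop found (Mz 1.58 at about the expected angle). Press once more for firmness.

Request:
play_rows(increments="0 0 0 0.04;0 0 0 0.04")

```text
clock: 20.45
position: [0.5287, 0.1805, 0.1445]
ee_rot: [-0.562, -0.414, 0.593, -0.402]
ft_force: [-0.8, -3.0, -4.4]
grip_width: 0.147
```

```bash
python3 -c "
from st import *
show([(-.0985,.105,.1425)])"
```

```text
t 20.45 pos [0.5287 0.1805 0.1445] x [-0.045 -0.012 -0.999] y [ 0.942 -0.333 -0.038] z [-0.333 -0.943  0.026]
q [-0.311  0.296 -0.113  1.714  0.027  1.18  -2.341] F [-0.8 -3.  -4.4] M [-0.1  -0.6   3.28] w 0.147
carrier frame pos [-0.1005  0.1062  0.1445] tool z yaw in carrier -1.693
target car (-0.0985, 0.105, 0.1425) ->tool shift [0.002  0.0022 0.0009]
```

Request:
play_rows(increments="0 0 0 0;0 0 0 0;0 0 0 0;-0.03 0 0 0;-0.04 0 0 0;-0.04 0 0 0;-0.04 0 0 0;0 0 0 0", hand=0)

```text
clock: 21.25
position: [0.5365, 0.1829, 0.3027]
ee_rot: [-0.563, -0.414, 0.591, -0.402]
ft_force: [-0.2, -0.4, -0.0]
grip_width: 0.502
```

```bash
python3 -c "
from st import *
import pickle
o,R=show()
from workcell import camera
c=camera('wrist'); cv2.imwrite('pics/wrist12.png',c['img']); pickle.dump((o,c),open('w12.pkl','wb'))"
```

```text
t 21.25 pos [0.5365 0.1829 0.3027] x [-0.042 -0.008 -0.999] y [ 0.942 -0.334 -0.037] z [-0.333 -0.943  0.022]
q [-0.314  0.213 -0.107  1.479  0.013  1.492 -2.331] F [-0.2 -0.4 -0. ] M [-0.02 -0.05  0.06] w 0.502
carrier frame pos [-0.0933  0.1103  0.3027] tool z yaw in carrier -1.693
```

View pics/wrist12.png

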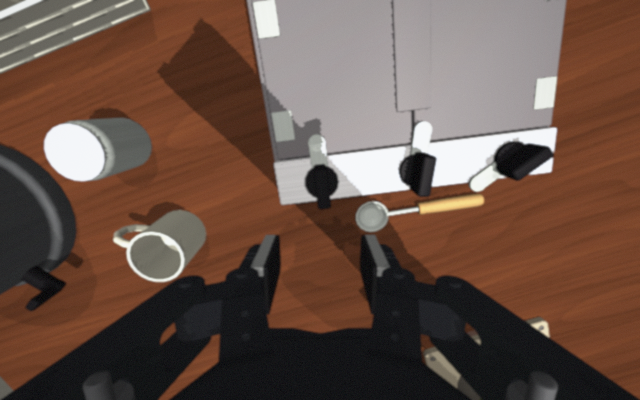

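```bash
python3 k3.py w12.pkl 321.5 181.5 317 135 418 172.5 424 121 511 158 474 188
```

```text
foot [-0.0979  0.1054] tip [-0.0479  0.1041] ang -0.027 knob 3.169 len 0.05
foot [-0.1013 -0.0005] tip [-0.0475 -0.0085] ang -0.147 knob 3.288 len 0.0544
foot [-0.0981 -0.1016] tip [-0.1278 -0.0638] ang 2.237 knob 0.904 len 0.0481
```

Request:
play_rows(increments="0 0 0 -0.146;0 0 0 -0.146;0 0 0 -0.146;0 0 0 -0.146;0 0 0 -0.146;0 0 0 -0.146;0 0 0 -0.146;0 0 0 -0.146;0 0 0 -0.146;0 0 0 -0.146;0 0 0 -0.146;0 0 0 -0.146;0 0 0 -0.146;0 0 0 -0.146;0 0 0 -0.146;0 0 0 -0.08;0 0 0 0")

```text
clock: 23.0
position: [0.5325, 0.1814, 0.2841]
ee_rot: [-0.149, 0.713, 0.15, 0.669]
ft_force: [0.4, -0.2, 0.4]
grip_width: 0.496
```

```bash
python3 -c "
from st import *
show([(-.0985,-.1035,.200)])"
```

```text
t 23.0 pos [0.5325 0.1814 0.2841] x [-0.061 -0.011 -0.998] y [-0.412  0.911  0.015] z [ 0.909  0.412 -0.06 ]
q [-0.125  0.24  -0.332  1.495  0.062  1.48  -0.032] F [ 0.4 -0.2  0.4] M [ 0.05 -0.08 -0.05] w 0.496
carrier frame pos [-0.0969  0.1079  0.2841] tool z yaw in carrier 0.643
target car (-0.0985, -0.1035, 0.2) ->tool shift [ 0.0891 -0.1696 -0.1228]
```

Request:
play_rows(increments="0.012 -0.034 -0.0245 0.01;0.015 -0.034 -0.0245 0.01;0.018 -0.034 -0.0245 0;0.018 -0.034 -0.0245 0;0.018 -0.03 -0.0225 0;0 0 0 0")

```text
clock: 23.6
position: [0.479, -0.0252, 0.2013]
ee_rot: [-0.136, 0.716, 0.138, 0.671]
ft_force: [0.2, -0.6, 0.1]
grip_width: 0.504
```

```bash
python3 -c "
from st import *
show([(-.0985,-.1035,.200),(-.0985,-.1035,.1425)])
from workcell import camera
c=camera('wrist'); cv2.imwrite('pics/wrist13.png',c['img'])"
```

```text
t 23.6 pos [ 0.479  -0.0252  0.2013] x [-0.064 -0.009 -0.998] y [-0.38   0.925  0.016] z [ 0.923  0.38  -0.062]
q [ 0.133  0.096 -0.19   1.827  0.024  1.284  0.326] F [ 0.2 -0.6  0.1] M [-0.01 -0.08 -0.06] w 0.504
carrier frame pos [-0.1047 -0.1053  0.2013] tool z yaw in carrier 0.608
target car (-0.0985, -0.1035, 0.2) ->tool shift [ 0.0009 -0.0021  0.0061]
target car (-0.0985, -0.1035, 0.1425) ->tool shift [ 0.0583 -0.003   0.0097]
```

View pics/wrist13.png

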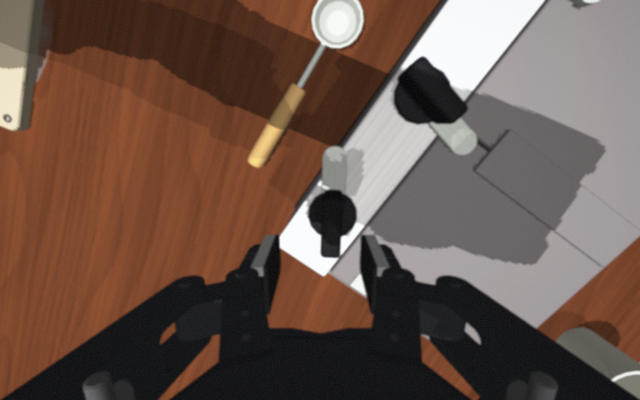

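Request:
play_rows(increments="0.02 0 0.006 0;0.02 0 0.003 0;0.013 0 0 0;0 0 0 0")

```text
clock: 24.05
position: [0.4869, -0.0155, 0.1484]
ee_rot: [-0.135, 0.714, 0.139, 0.673]
ft_force: [-0.3, -0.2, -0.6]
grip_width: 0.501
```

```bash
python3 -c "
from st import *
show([(-.0985,-.1035,.1425)])"
```

```text
t 24.05 pos [ 0.4869 -0.0155  0.1484] x [-0.059 -0.006 -0.998] y [-0.379  0.925  0.017] z [ 0.924  0.379 -0.057]
q [ 0.121  0.158 -0.2    1.876  0.035  1.17   0.297] F [-0.3 -0.2 -0.6] M [-0.   -0.04  0.  ] w 0.501
carrier frame pos [-0.0991 -0.0942  0.1484] tool z yaw in carrier 0.607
target car (-0.0985, -0.1035, 0.1425) ->tool shift [ 0.006  -0.0081 -0.0045]
```

Request:
play_rows(increments="0.005 -0.007 -0.004 0;0 0 0 0")

```text
clock: 24.25
position: [0.486, -0.0232, 0.1442]
ee_rot: [-0.135, 0.714, 0.139, 0.673]
ft_force: [-0.4, -0.1, 0.9]
grip_width: 0.502
```

```bash
python3 -c "
from st import *
show([(-.0985,-.1035,.1425)])"
```

```text
t 24.25 pos [ 0.486  -0.0232  0.1442] x [-0.058 -0.006 -0.998] y [-0.38   0.925  0.017] z [ 0.923  0.38  -0.056]
q [ 0.13   0.16  -0.193  1.883  0.036  1.16   0.313] F [-0.4 -0.1  0.9] M [ 0.04 -0.06  0.01] w 0.502
carrier frame pos [-0.0983 -0.1018  0.1442] tool z yaw in carrier 0.607
target car (-0.0985, -0.1035, 0.1425) ->tool shift [ 0.0017 -0.0013 -0.0011]
```

Request:
play_rows(increments="0.001 -0.001 -0.001 0;0 0 0 0;0 0 0 0;0 0 0 0;0 0 0 0;0 0 0 0;0 0 0 0", hand=1)

```text
clock: 24.95
position: [0.4842, -0.0257, 0.1446]
ee_rot: [-0.134, 0.715, 0.138, 0.673]
ft_force: [-2.7, -0.8, -3.4]
grip_width: 0.145
```

Request:
play_rows(increments="0 0 0 0.14;0 0 0 0.14;0 0 0 0.14;0 0 0 0.14;0 0 0 0.14;0 0 0 0.14;0 0 0 0.14;0 0 0 0.14")

```text
clock: 25.75
position: [0.4834, -0.0258, 0.1447]
ee_rot: [0.256, 0.674, -0.277, 0.636]
ft_force: [-2.9, 1.0, -2.7]
grip_width: 0.146
```

```bash
python3 -c "
from st import *
show([(-.0985,-.1035,.1425)])"
```

```text
t 25.75 pos [ 0.4834 -0.0258  0.1447] x [-0.061 -0.007 -0.998] y [ 0.697  0.715 -0.048] z [ 0.714 -0.699 -0.039]
q [ 0.053  0.152 -0.105  1.89   0.021  1.162 -0.834] F [-2.9  1.  -2.7] M [ 0.33 -0.64  0.1 ] w 0.146
carrier frame pos [-0.1003 -0.105   0.1447] tool z yaw in carrier -0.557
target car (-0.0985, -0.1035, 0.1425) ->tool shift [0.002  0.0023 0.0008]
```

Expected stop around φ ≈ −1.43; another ~0.7, then in small steps.

Request:
play_rows(increments="0 0 0 0.14;0 0 0 0.14;0 0 0 0.14;0 0 0 0.14;0 0 0 0.08;0 0 0 0.05;0 0 0 0.05")

```text
clock: 26.45
position: [0.4827, -0.0251, 0.1447]
ee_rot: [0.476, 0.52, -0.511, 0.492]
ft_force: [-2.4, -0.3, -3.4]
grip_width: 0.144
```

```bash
python3 -c "
from st import *
show([(-.0985,-.1035,.1425)])"
```

```text
t 26.45 pos [ 0.4827 -0.0251  0.1447] x [-0.063 -0.008 -0.998] y [ 0.998  0.025 -0.063] z [ 0.025 -1.     0.006]
q [ 0.     0.149 -0.05   1.893  0.013  1.163 -1.601] F [-2.4 -0.3 -3.4] M [ 0.35 -0.4   0.05] w 0.144
carrier frame pos [-0.1011 -0.1044  0.1447] tool z yaw in carrier -1.329
target car (-0.0985, -0.1035, 0.1425) ->tool shift [ 0.002   0.0028 -0.0002]
```

Request:
play_rows(increments="0 0 0 0.05;0 0 0 0.05;0 0 0 0.05")

```text
clock: 26.75
position: [0.4827, -0.0248, 0.1448]
ee_rot: [-0.51, -0.48, 0.549, -0.456]
ft_force: [-2.1, -3.4, -2.5]
grip_width: 0.145
```

```bash
python3 -c "
from st import *
show([(-.0985,-.1035,.1425)])"
```

```text
t 26.75 pos [ 0.4827 -0.0248  0.1448] x [-0.063 -0.011 -0.998] y [ 0.991 -0.122 -0.061] z [-0.121 -0.992  0.018]
q [-0.011  0.149 -0.04   1.893  0.015  1.163 -1.751] F [-2.1 -3.4 -2.5] M [-0.1  -0.22  3.44] w 0.145
carrier frame pos [-0.1011 -0.1042  0.1448] tool z yaw in carrier -1.475
target car (-0.0985, -0.1035, 0.1425) ->tool shift [ 0.0022  0.0028 -0.0005]
```

Request:
play_rows(increments="0 0 0 0;0 0 0 0;0 0 0 0;-0.03 0 0 0;-0.04 0 0 0;-0.04 0 0 0;-0.04 -0.03 0 0;0 -0.04 -0.03 0;0 -0.03 -0.03 0;0 0 -0.03 0;0 0 0 0", hand=0)

```text
clock: 27.85
position: [0.4024, 0.0814, 0.3081]
ee_rot: [-0.512, -0.48, 0.547, -0.457]
ft_force: [0.4, -0.2, 0.2]
grip_width: 0.504
```

```bash
python3 -c "
from st import *
import pickle
o,R=show()
from workcell import camera
c=camera('wrist'); cv2.imwrite('pics/wrist14.png',c['img']); pickle.dump((o,c),open('w14.pkl','wb'))
cv2.imwrite('pics/scene14.png',camera('scene')['img'][100:300,220:440].repeat(3,0).repeat(3,1))"
```

```text
t 27.85 pos [0.4024 0.0814 0.3081] x [-0.058 -0.008 -0.998] y [ 0.991 -0.122 -0.057] z [-0.121 -0.993  0.015]
q [-0.115 -0.122 -0.17   1.817 -0.029  1.504 -1.973] F [ 0.4 -0.2  0.2] M [-0.03 -0.07 -0.04] w 0.504
carrier frame pos [-0.2024 -0.0177  0.3081] tool z yaw in carrier -1.475
```

View pics/wrist14.png

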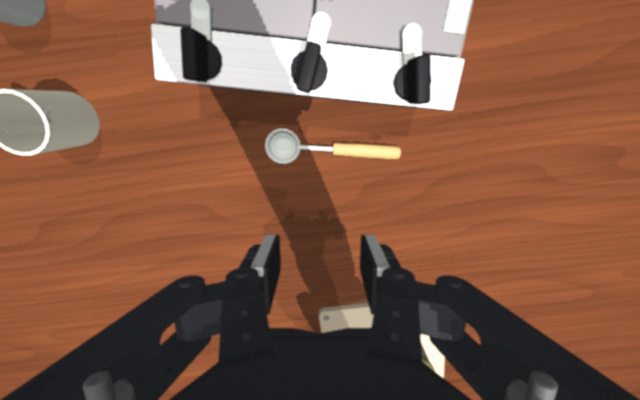

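View pics/scene14.png

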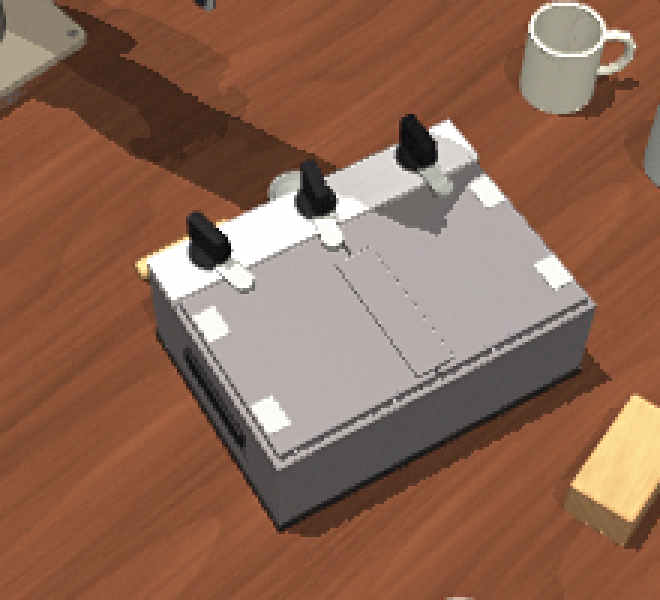

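```bash
python3 k3.py w14.pkl 203.5 60 200 -4 310 70 322 12 412 81 412 24; python3 -c "
from workcell import workorder
print(workorder.hand_in())"
```

```text
foot [-0.0996  0.1032] tip [-0.0459  0.1053] ang 0.039 knob 3.103 len 0.0537
foot [-0.0985 -0.0007] tip [-0.0475 -0.0076] ang -0.135 knob 3.277 len 0.0515
foot [-0.0986 -0.1034] tip [-0.0488 -0.094 ] ang 0.187 knob 2.955 len 0.0507
the job is handed in; nothing more can be done
None
```

The carrier is closed and the job handed in at about 28 s; the hand-in gave no verdict.

- **Flaps:** I pushed the plain flap down first, then the lipped one. Each was pressed until the fingertips sat at its flat height, 0.120 m, with about 50 N. The last images show both flat.
- **Knobs:** I turned the middle knob first, then the left, then the right, each until the moment about its axis jumped from about 0.1 N m. It reached 1.9, 3.3 and 3.4 N m respectively. On the middle knob the grip began to slip at about 1.9 N m while I pressed on at its stop.
- **Last check:** the final wrist image puts the clamp fingers at about 3.28 rad (middle), 3.10 (left) and 2.96 (right) on my own angle zero. That zero is about 0.3 rad off the joint's. The spacing between the knobs agrees with the step limits to within the accuracy of the images. Pixel readings of the same knob varied by about 0.07 rad between images. The left knob's finger tip was just outside this last image, so its value is less certain.
- **Surroundings:** the gripper is open and well clear of the carrier. Nothing looked moved in the images; I did not measure the shift of the mug, tin, bowl, jar or spoon.

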